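Open the medicine locker with its T-key

ROBOT

A 6-joint arm with a two-finger parallel gripper is mounted at the origin on the work surface. World frame = base frame: x ahead of the robot, y to its left, z up, the work surface at z = 0. Lengths are in m, angles in rad, forces in N, time in s.
With the tool pointing down it reaches from about 0.25 to 0.775 m from the base axis. Payload 4 kg.
Tool frame: the origin (TCP) lies midway between the tips of the shut fingers; the grasp point (between the pads) lies 19 mm behind it (robot.tcp_to_grasp is the distance from the TCP to the grasp point, in m); z points along the fingers, x is the direction in which the jaws open and shut, and the axes are right-handed (so a half turn about z gives the same grasp; the last joint's range is limited). The gripper opens to 94 mm and grips with 3 to 60 N. Pads are 16 mm wide; open, the fingers measure 119 mm over their backs; the gripper's body (75 mm by 177 mm) begins 78 mm behind the grasp point.
Start: joints at [-0.103, 0.087, 1.371, -0, 1.684, -0.103], TCP at [0.55, -0, 0.206] pointing down, gripper open.
Joint ranges: [-3.1, 3.1], [-0.76, 2.03], [0.27, 2.55], [-1.08, 4.22], [0.17, 2.65], [-2.57, 2.57]. Speed limits (rad/s): [2.79, 2.79, 3.14, 3.14, 3.14, 3.14].

INTERFACE

Orientations are given as [roll, pitch, yaw] about the fixed x, y, z axes, in that order (R = Rz(yaw) Ry(pitch) Rx(roll)).
In Python, from bench import get_obs, vision, robot gives the robot as it stands.
- The arm moves only by the tool servo_tool, never from a script. Its argument "targets" is text: rows parted by semicolons, each of 7 numbers parted by spaces: the opening, from 0 (shut) to 1 (fully open), then the shift along the tool's x, y, z as a fraction of full scale, then the turn, a rotation vector about the tool's x, y, z as a fraction of full scale. A call has 1 to 12 rows; each row is the pose to reach, as a shift and turn from the pose commanded when the call began, along the tool's axes at that moment, turning the shorter way round; what a row does not reach only later rows make up. Full scale, the value 1, is 0.25 m for a shift and pi rad for a turn. A row lasts 1/12 s, in which the tool goes at most 41.7 mm and 7.16 degrees, less where a joint would pass 70% of its speed; a pose out of reach is approached as far as the arm can. A call with a number of a shift or a turn outside -1 to 1 is refused whole. A call with a gripper value outside its range is refused whole. The fingers move at their own pace and stop on an object; the grip force is fixed at half the most. Time passes only in rows, so rows that repeat a pose let the fingers close. It gives the time, the measured TCP pose, the force and the opening at its end, in the units of the state.
- get_obs(): the state, without advancing time (a new reading comes with each control period).
- vision.snapshot(name): name is "scene" or "side" or "wrist"; returns a dict with "image" (480x640x3 uint8, red, green, blue), "mtx" (3x3 intrinsics, pixels), "world_from_camera" (4x4, takes a point from camera to world coordinates); the wrist camera has in their place "T_tool_cam" (4x4, takes a point from camera to tool coordinates, whose origin is the TCP and whose axes are the tool frame's). Camera axes: x right, y down, z forward; pixel columns grow to the right and rows downward; lengths in m; the calibration is good to about 2 mm. The wrist camera is an equidistant fisheye: a pixel r from the principal point sees the ray r / f radians off the axis. A picture is of the moment at which its call begins: read the wrist's pose just before it. There is no depth.
- robot.close_job(): hands the job in, once; it reports no verdict.
The state is a dict: "time": time; "joint_positions": joint angles; "qvel": joint speeds; "joint_torque": joint torques, N m; "tool_pos": TCP position; "ee_rot": TCP orientation; "wrist_force": force on the tool from outside, world axes, zero at the start; "wrist_torque": the same for the moment, N m; "width": finger opening in m.
Only numpy, scipy, OpenCV 4.12 (cv2) and the standard library are available. Lean on these libraries where they do the work, as an engineer would, in place of code of your own. Each camera call takes 0.05 s, during which the arm holds its last target.

TASK

Take the red-handled T-key out of its wooden stand and put it into the round lock on the sloping face of the blue medicine locker: press lightly, never hard, and turn it until its flat tongue drops fully home in the keyway. Then turn the key and the lock with it until the red handle lines up with the green lines that run up and down the slope, and leave it in the lock. Do not push the other things on the desk about.

Things in the scene. Friction and masses are not known exactly. Their poses are not given: they have to be found in the camera images.
- key_handle (a point): Centre of the T-key's red handle bar: 90 mm long (key's x), 16 mm wide (y), 20 mm tall (z, up the shank). Key 0.16 to 0.28 kg, 110 mm long in all, the same after half a turn about z. It starts standing upright in the stand, bar centre 110 mm above the desk, at any yaw. Below the bar: a neck 14 mm in diameter and 20 mm long, then a round steel shank 24 mm in diameter.
- key_tip (a point): Centre of the lower end of the key, 100 mm below the handle's centre along the key's z; same axes. The shank (24 mm in diameter, up to 66 mm above this point) is bevelled and ends in a flat tongue 15 mm long, 20 mm wide (along x, as the bar) and 8 mm thick (y); its last 5 mm are narrowed to 17 x 6 mm.
- stand: Fixed wooden block 70 x 70 x 55 mm (origin at the centre of its underside) with an upright round hole 26 mm in diameter and 45 mm deep in the middle. The key stands in it, on the hole's bottom 10 mm above the desk, and pulls straight out.
- locker: Fixed blue steel wedge-shaped locker, 200 mm deep (x) and 160 mm wide (y); origin at the centre of its underside. Its white-faced top slopes up at 30 degrees away from its front (-x), from 40 mm high in front to 155 mm at the back. A green line runs up the slope on each side of the lock, with a green dab on the collar's rim at each.
- lock: Round steel lock collar fixed on the middle of the slope, standing 46.5 mm proud of it, 58 mm across. Origin at the centre of its mouth, about 138 mm above the desk; z points out along the lock's axis (30 degrees from vertical, leaning to the locker's front), x up the slope along the green lines. Bore 27 mm in diameter, 30 mm deep, down to a brass barrel with the keyway.
- keyway (a point): Centre of the barrel's face, 30 mm inside the mouth; axes of the lock, NOT of the slot. Slot 23 x 11 mm, 16 mm deep; its long side starts 26 to 69 degrees clockwise (seen from outside) of the green lines, i.e. at -1.2 to -0.45 rad from x about z. Its angle is not reported: feel for it (or look down the bore). The tongue drops in within about 6 degrees.
- lock_home (a point): Where the key's tip is when home: 45 mm inside the mouth, on the axis (axes of the lock). With the tongue still resting on the barrel the key stands 15 mm higher. The barrel turns with the key, anticlockwise, against 0.15 Nm of friction, to a stop 8 degrees past the green lines, and stays where left; light pressure does not drag it.
- stamp: Wooden rubber stamp, 36 mm wide, 70 mm tall, upright, about between the locker and the stand; leave it alone. Origin at the centre of its underside.
- tablets: Amber tablet jar, 44 mm wide, 85 mm tall; leave it alone. Origin at the centre of its underside.
- mug: Blue mug, 76 mm wide, 90 mm tall, handle at its y side; leave it alone. Origin at the centre of its underside.
- sanitiser: Clear hand-gel bottle, 60 mm wide, 150 mm tall; leave it alone. Origin at the centre of its underside.
- stapler: Blue stapler lying along its x, 130 x 36 x 50 mm; leave it alone. Origin at the centre of its underside.
- tape: Yellow tape ring lying flat, 90 mm wide, 24 mm tall; leave it alone. Origin at the centre of its underside.
Mind the look-alikes: they are no part of the job. Of the things like the part that bears key_handle, leave any that is white; of the rest the smaller one is meant.

How it is judged:
By the outcome, as a careful person would: the job done as asked, in the order asked, and still so for the second after the job is handed in, with the robot touching nothing.
It also fails if it takes over 54 s, if anything falls off the work surface, if the arm or the gripper's body presses on something with over 40 N, if the wrist force passes 120 N, or if a joint passes its speed limit or range.

## Working session

There is one attempt and no reset: what is moved stays moved. The work goes in short steps, Python scripts to look and compute and a tool call to move; the robot and the scene stay as the last step left them, time stands still between calls to the robot, and variables do not carry over. Pictures are saved under pics/ and viewed, and the job is handed in when it is done.

Besides the shell and the picture viewer there is one more tool, called as name(argument=value, ...), one argument or row to a line, values as JSON. servo_tool: Moves the arm, as the interface text tells. Its arguments: {"type":"object","properties":{"targets":{"type":"string"}},"required":["targets"]}

```bash
ls; mkdir -p pics; python3 - <<'E'
from bench import get_obs, vision, robot
import cv2,numpy as np
o=get_obs();print(o)
for n in("scene","side","wrist"):
    s=vision.snapshot(n);cv2.imwrite(f"pics/{n}0.png",s["image"][:,:,::-1])
    print(n,s["mtx"].tolist(),(s.get("world_from_camera") if n!="wrist" else s["T_tool_cam"]).round(4).tolist())
E
```

```text
pics
{'time': 0.0, 'joint_positions': array([-1.03056374e-01,  8.79647449e-02,  1.37222676e+00, -3.15115059e-05,
        1.68359500e+00, -1.03090946e-01]), 'qvel': array([-0.00038627, -0.00022564,  0.00088207, -0.00113191, -0.00084243,
        0.00108879]), 'joint_torque': array([ 1.28542815e-03, -3.40182602e+01, -3.02423716e+01,  7.18220207e-02,
        3.29729996e-02, -1.13141955e-04]), 'tool_pos': array([5.49459038e-01, 6.42856362e-05, 2.04312804e-01]), 'ee_rot': array([-3.14139804e+00,  2.18541844e-03,  3.12722938e-05]), 'wrist_force': array([ 0.19322315, -0.96179982,  0.05774642]), 'wrist_torque': array([ 0.04273784,  0.00750739, -0.00319641]), 'width': 0.09385893122916683}
scene [[478.04452015014675, 0.0, 319.9557906381016], [0.0, 478.04452015014675, 237.42102543056166], [0.0, 0.0, 1.0]] [[-0.1592, 0.7881, -0.5945, 1.2261], [0.9872, 0.1334, -0.0876, 0.0995], [0.0103, -0.6009, -0.7993, 1.0517], [0.0, 0.0, 0.0, 1.0]]
side [[518.8292574386593, 0.0, 320.2901370105861], [0.0, 518.8292574386593, 243.06797943312816], [0.0, 0.0, 1.0]] [[0.8059, -0.3315, 0.4905, -0.0638], [-0.5916, -0.4827, 0.6457, -0.7948], [0.0228, -0.8106, -0.5851, 0.8223], [0.0, 0.0, 0.0, 1.0]]
wrist [[371.64829954431775, 0.0, 319.50518665846965], [0.0, 371.64829954431775, 246.04909867789604], [0.0, 0.0, 1.0]] [[1.0, -0.0001, -0.0002, -0.0016], [0.0001, 0.9734, 0.2291, -0.0666], [0.0002, -0.2291, 0.9734, -0.1783], [0.0, 0.0, 0.0, 1.0]]
```

View pics/scene0.png

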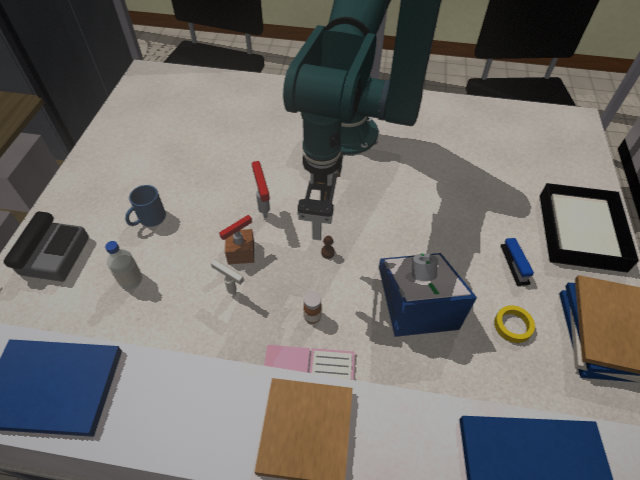

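View pics/side0.png

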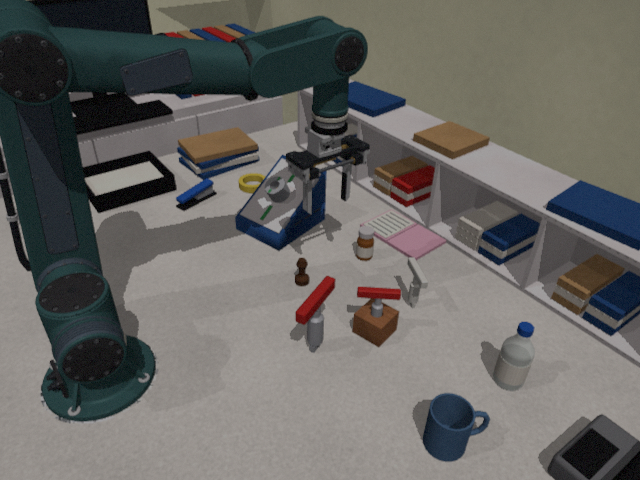

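View pics/wrist0.png

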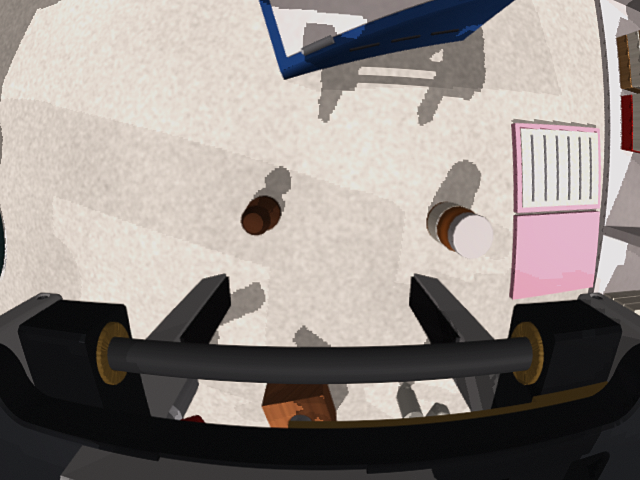

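The scene view shows the stand with the smaller red key at about (238,240). There is a larger red decoy at (262,185), a white decoy at (230,275) and the locker at (425,290). I'll zoom in.

```bash
python3 - <<'E'
import cv2
a=cv2.imread("pics/scene0.png");b=cv2.imread("pics/side0.png")
def z(im,x,y,w,h,n):
    cv2.imwrite(n,cv2.resize(im[y:y+h,x:x+w],None,fx=6,fy=6,interpolation=cv2.INTER_CUBIC))
z(a,205,200,100,90,"pics/a1.png");z(a,370,235,115,100,"pics/a2.png")
z(b,290,270,130,80,"pics/b1.png");z(b,230,150,110,95,"pics/b2.png")
E
```

```text
(no output)
```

View pics/a1.png

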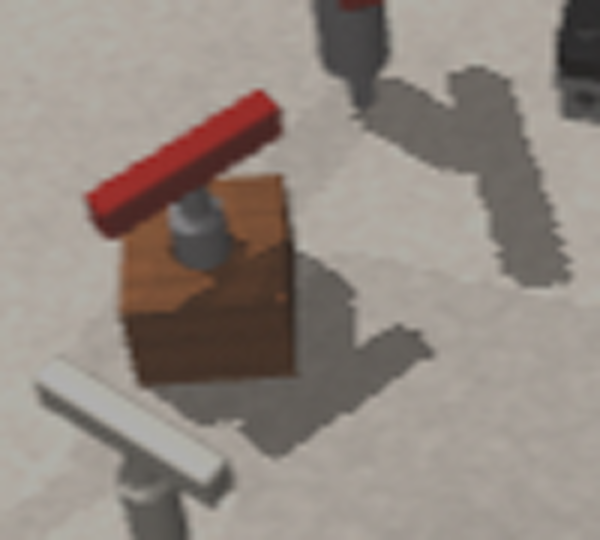

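View pics/a2.png

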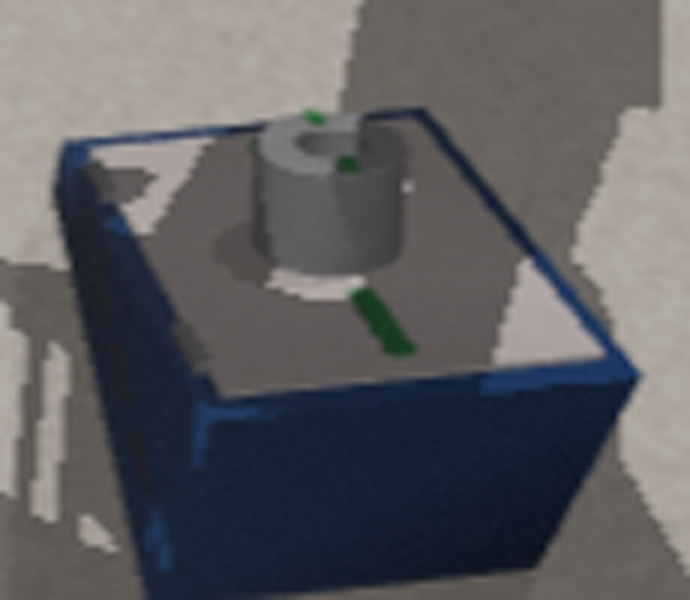

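View pics/b1.png

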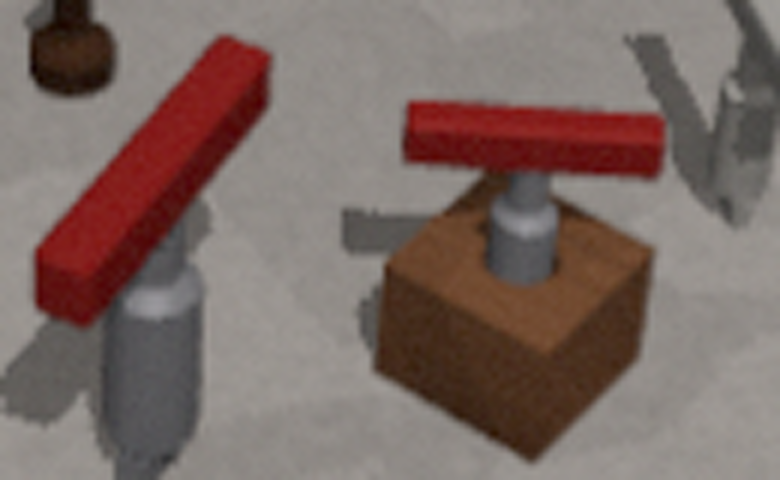

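View pics/b2.png

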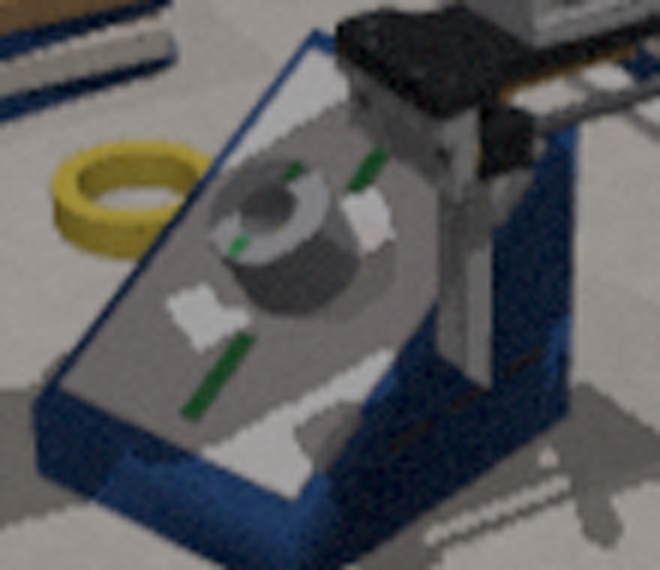

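```bash
cat > h.py <<'E'
import numpy as np,cv2
from scipy.optimize import least_squares,minimize
from scipy.spatial.transform import Rotation as R
from bench import get_obs,vision,robot
cal={}
for n in("scene","side"):
    s=vision.snapshot(n) if not __import__('os').path.exists(f"{n}.npz") else np.load(f"{n}.npz")
    np.savez(f"{n}.npz",mtx=s["mtx"],world_from_camera=s["world_from_camera"])
    cal[n]=(np.array(s["mtx"]),np.linalg.inv(np.array(s["world_from_camera"])))
def proj(n,P):
    K,T=cal[n];P=np.atleast_2d(P);c=P@T[:3,:3].T+T[:3,3];u=c@K.T
    return u[:,:2]/u[:,2:]
def rz(a): return R.from_euler('z',a).as_matrix()
def box(x,y,z0,z1,lx,ly,yaw):
    c=np.array([[sx*lx/2,sy*ly/2,z] for sx in(-1,1) for sy in(-1,1) for z in(z0,z1)])
    return c@rz(yaw).T+[x,y,0]
E
cat > f.py <<'E'
from h import *
# key bar
ims={n:cv2.imread(f"pics/{n}0.png").astype(int) for n in("scene","side")}
roi={"scene":(215,210,258,246),"side":(352,280,405,304)}
S=8
masks={}
for n,(x0,y0,x1,y1) in roi.items():
    im=ims[n][y0:y1,x0:x1];m=((im[...,2]>90)&(im[...,2]>2.2*im[...,1])).astype(np.uint8)
    m=((im[...,2]-1.8*im[...,1]>20)).astype(np.uint8)
    k,l,st,_=cv2.connectedComponentsWithStats(m);m=(l==1+np.argmax(st[1:,4])).astype(np.float32)
    masks[n]=m;print(n,m.sum(),st[1:].tolist())
def cov(n,hulls):
    x0,y0,x1,y1=roi[n];acc=np.zeros(((y1-y0)*S,(x1-x0)*S),np.uint8)
    for P in hulls:
        p=proj(n,P);p=(p-[x0,y0]+.5)*S
        cv2.fillConvexPoly(acc,np.round(cv2.convexHull(p.astype(np.float32))*16).astype(np.int32),1,shift=4)
    return cv2.resize(acc.astype(np.float32),(x1-x0,y1-y0),interpolation=cv2.INTER_AREA)
def cost(v,ns=("scene","side")):
    return sum(np.abs(cov(n,[box(v[0],v[1],.10,.12,.09,.016,v[2])])-masks[n]).sum() for n in ns)
# init triangulate at z=.11
def ray(n,uv,z):
    K,T=cal[n];Ti=np.linalg.inv(T);d=Ti[:3,:3]@np.linalg.inv(K)@[*uv,1];o=Ti[:3,3];return o+d*(z-o[2])/d[2]
for ns in (("scene","side"),("scene",),("side",)):
    n=ns[0];ys,xs=np.nonzero(masks[n]);c=ray(n,(xs.mean()+roi[n][0],ys.mean()+roi[n][1]),.11)
    best=min((minimize(cost,[c[0],c[1],a],args=(ns,),method='Nelder-Mead',options=dict(initial_simplex=[[c[0],c[1],a],[c[0]+.01,c[1],a],[c[0],c[1]+.01,a],[c[0],c[1],a+.3]])) for a in np.arange(0,3.1,.4)),key=lambda r:r.fun)
    print(ns,c,best.x,best.fun)
# locker
sc=[((-.1,-.08,.04),(70,145)),((-.1,.08,.04),(425,108)),((.1,-.08,.155),(205,400)),((.1,.08,.155),(637,372)),((.1,-.08,0),(150,600)),((.1,.08,0),(540,570))]
sd=[((-.1,.08,.04),(40,405)),((-.1,-.08,.04),(300,500)),((.1,.08,.155),(320,35))]
L=[("scene",np.array(a),np.array(b)/6+[370,235]-.4) for a,b in sc]+[("side",np.array(a),np.array(b)/6+[230,150]-.4) for a,b in sd]
def res(v,L=L): return np.concatenate([proj(n,rz(v[2])@a+[v[0],v[1],0])[0]-b for n,a,b in L])
for q in (L,L[:6],L[6:]):
    r=least_squares(res,[.6,.25,0],args=(q,));print("locker",r.x,r.fun.round(1))
    if q is L: print("mouth",rz(r.x[2])@[-.02325,0,.138]+[r.x[0],r.x[1],0])
E
python3 f.py
```

```text
scene 166.0 [[5, 5, 31, 21, 166]]
side 422.0 [[6, 7, 43, 12, 422]]
('scene', 'side') [ 0.52314666 -0.22045957  0.11      ] [ 0.52887379 -0.21892057  2.52490591] 323.59375
('scene',) [ 0.52314666 -0.22045957  0.11      ] [ 0.40078727 -0.19635806  0.59423868] 166.0
('side',) [ 0.52890566 -0.21942739  0.11      ] [ 0.52878596 -0.21932244  2.40491905] 126.03125
locker [0.58813323 0.25489462 0.2735363 ] [-1.4 -0.7  0.1  0.1 -0.3  3.4  0.6  1.  -0.9  1.8 -0.7  0.1 -2.3 -0.8
 -2.3  4.9 -1.6 -1.7]
mouth [0.56574763 0.24861391 0.138     ]
locker [0.58502742 0.25610251 0.26507914] [-0.6 -1.8  1.  -0.7 -0.1  1.9  0.8  0.1 -0.7  0.4 -0.5 -0.7]
locker [0.59618875 0.25738132 0.28780211] [-0.1 -1.7  0.5  3.4 -0.4 -2.7]
```

```bash
sed -i "s/m=((im\[...,2\]-1.8\*im\[...,1\]>20)).*/m=((im[...,2]>2.1*im[...,1])\&(im[...,2]>2.1*im[...,0])\&(im[...,2]>45)).astype(np.uint8)/" f.py; python3 f.py | head -5
```

```text
scene 174.0 [[5, 5, 31, 22, 174]]
side 428.0 [[5, 7, 44, 12, 428]]
('scene', 'side') [ 0.52351524 -0.22007974  0.11      ] [ 0.52816086 -0.21863152  2.53459738] 305.828125
('scene',) [ 0.52351524 -0.22007974  0.11      ] [ 0.40115584 -0.20027178  0.72304527] 174.0
('side',) [ 0.52889356 -0.21958731  0.11      ] [ 0.52834458 -0.21960017 -0.74727217] 119.828125
```

```bash
cat >> f.py <<'E'
v=[.5285,-.2195,-.74]
for n in roi:
    c=cov(n,[box(v[0],v[1],.10,.12,.09,.016,v[2])]);print(n,c.sum(),masks[n].sum())
    p=proj(n,box(v[0],v[1],.10,.12,.09,.016,v[2]));print(p.round(1).tolist())
    o=np.dstack([masks[n]*255,0*c,c*255]).astype(np.uint8);x0,y0,x1,y1=roi[n]
    cv2.imwrite(f"pics/ov_{n}.png",cv2.resize(np.hstack([o,ims[n][y0:y1,x0:x1].astype(np.uint8)]),None,fx=6,fy=6,interpolation=0))
E
python3 f.py|tail -4
```

```text
scene 369.14062 174.0
[[248.4, 218.8], [247.5, 213.8], [251.8, 222.6], [251.0, 217.6], [218.0, 236.0], [216.7, 231.1], [221.4, 240.1], [220.1, 235.2]]
side 548.34375 428.0
[[356.3, 297.0], [356.9, 289.8], [356.6, 292.0], [357.3, 284.8], [399.7, 300.9], [400.8, 293.6], [399.5, 295.8], [400.6, 288.5]]
```

View pics/ov_side.png

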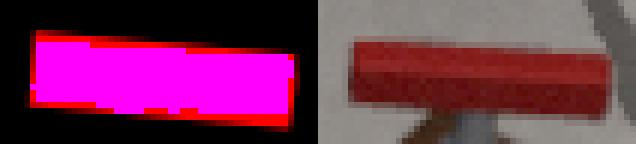

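View pics/ov_scene.png

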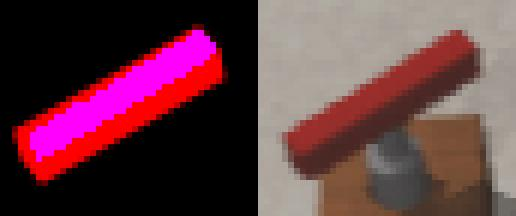

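```bash
sed -i "s/m=((im\[...,2\]>2.1\*im.*/m=((im[...,2]>1.75*im[...,1])\&(im[...,1]<1.35*im[...,0])\&(im[...,2]>30)).astype(np.uint8)/" f.py; python3 f.py | egrep -v locker
```

```text
scene 282.0 [[5, 5, 31, 24, 282]]
side 428.0 [[5, 7, 44, 13, 428]]
('scene', 'side') [ 0.52830089 -0.21839064  0.11      ] [ 0.52871445 -0.21908431 -0.64128273] 203.390625
('scene',) [ 0.52830089 -0.21839064  0.11      ] [ 0.52676025 -0.21728324  2.50543814] 80.140625
('side',) [ 0.52915736 -0.21949397  0.11      ] [ 0.52850192 -0.21906103  2.38987064] 119.515625
 -2.3  4.9 -1.6 -1.7]
mouth [0.56574763 0.24861391 0.138     ]
scene 369.14062 282.0
[[248.4, 218.8], [247.5, 213.8], [251.8, 222.6], [251.0, 217.6], [218.0, 236.0], [216.7, 231.1], [221.4, 240.1], [220.1, 235.2]]
side 548.34375 428.0
[[356.3, 297.0], [356.9, 289.8], [356.6, 292.0], [357.3, 284.8], [399.7, 300.9], [400.8, 293.6], [399.5, 295.8], [400.6, 288.5]]
```

View pics/ov_scene.png

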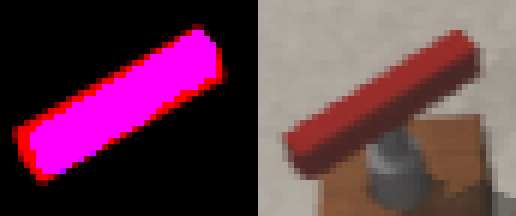

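```bash
python3 - <<'E'
from h import *
def tri(a,b):
    def f(P): return np.concatenate([proj("scene",P)[0]-a,proj("side",P)[0]-b])
    r=least_squares(f,[.5,0,.1]);return r.x.round(3),r.fun.round(1)
print("bigred ends",tri((256,164),(329,279)),tri((264,196),(303,316)))
print("white ends",tri((213,262),(0,0)) if 0 else "")
b=lambda x,y:(290+x/6,270+y/6); a=lambda x,y:(205+x/6,200+y/6)
print("shank base bigred",tri(a(362,112),(316,349)))
print("white base", tri((231,292),(414,303)), "white top ends",tri(a(45,365),(410,261)),tri(a(225,480),(422,283)))
print("jar",tri((313,300),(368,230)),"stamp top",tri((328,238),(302,262)))
E
```

```text
bigred ends (array([ 0.402, -0.199,  0.198]), array([-4.9,  3.1, -4. , -1.8])) (array([ 0.38 , -0.17 ,  0.082]), array([ 4.1, -2.6,  3.3,  1.5]))
white ends 
shank base bigred (array([ 0.397, -0.182, -0.01 ]), array([-0.3,  0.2, -0.3, -0.1]))
white base (array([ 0.657, -0.21 ,  0.007]), array([-0.8,  0.4, -0.8, -0.2])) white top ends (array([ 0.641, -0.218,  0.137]), array([ 8.2, -3.7,  8.1,  2.3])) (array([ 0.663, -0.193,  0.061]), array([-9.2,  4.1, -9.3, -2.7]))
jar (array([0.689, 0.004, 0.082]), array([-1.3,  0.8, -1.5, -0.6])) stamp top (array([0.491, 0.01 , 0.062]), array([-1. ,  0.7, -1. , -0.5]))
```

servo_tool(
  targets="1 -.088 .874 0 0 0 -.283;1 -.088 .874 0 0 0 -.283;1 -.088 .874 0 0 0 -.283;1 -.088 .874 0 0 0 -.283;1 -.088 .874 0 0 0 -.283;1 -.088 .874 0 0 0 -.283;1 -.088 .874 0 0 0 -.283;1 -.088 .874 0 0 0 -.283;1 -.088 .874 .08 0 0 -.283;1 -.088 .874 .08 0 0 -.283;1 -.088 .874 .08 0 0 -.283;1 -.088 .874 .08 0 0 -.283",
)

```text
time: 1.25
tool_pos: [0.528, -0.2184, 0.1857]
ee_rot: [-3.141, 0.0, 0.889]
wrist_force: [0.3, -0.1, -0.8]
width: 0.0942
```

```bash
cat > w.py <<'E'
import sys
from h import *
def shot(tag):
    o=get_obs();s=vision.snapshot("wrist")
    cv2.imwrite(f"pics/{tag}.png",s["image"][:,:,::-1])
    np.savez(f"{tag}.npz",pos=o["tool_pos"],rot=o["ee_rot"],K=s["mtx"],T=s["T_tool_cam"])
    print({k:np.round(o[k],4).tolist() for k in("time","tool_pos","ee_rot","joint_positions","wrist_force","wrist_torque","width")})
def wproj(tag,P):
    d=np.load(tag+".npz");Rt=R.from_euler('xyz',d["rot"]).as_matrix()
    P=np.atleast_2d(P);t=(P-d["pos"])@Rt;T=d["T"];c=(t-T[:3,3])@T[:3,:3]
    r=np.linalg.norm(c[:,:2],axis=1);th=np.arctan2(r,c[:,2]);K=d["K"]
    return c[:,:2]/r[:,None]*th[:,None]*K[0,0]+K[:2,2]
if __name__=="__main__": shot(sys.argv[1])
E
python3 w.py w1
```

```text
{'time': 1.25, 'tool_pos': [0.528, -0.2184, 0.1857], 'ee_rot': [-3.1414, 0.0, 0.8892], 'joint_positions': [-0.4914, 0.1396, 1.3522, 0.0, 1.6501, -1.3805], 'wrist_force': [0.2572, -0.1358, -0.7731], 'wrist_torque': [0.0243, -0.0453, -0.0397], 'width': 0.0942}
```

View pics/w1.png

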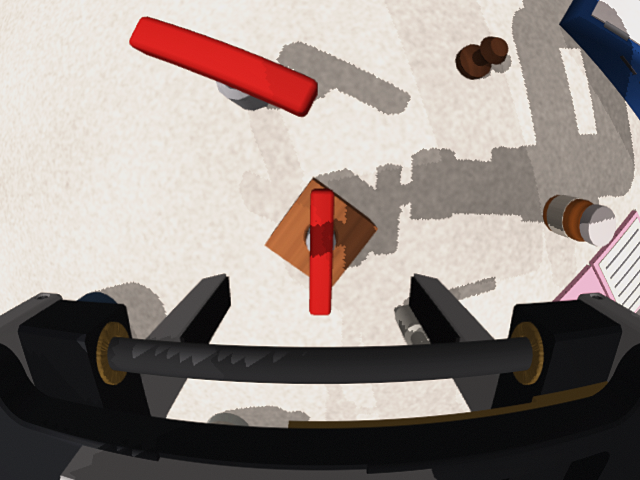

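The wrist view shows the red bar running nearly vertical in the image, from (321,190) to (320,314), already well aligned with the jaws. I'll refine the fit from this view.

```bash
python3 - <<'E'
from w import *
im=cv2.imread("pics/w1.png").astype(int)
m=((im[...,2]>1.9*im[...,1])&(im[...,2]>1.9*im[...,0])&(im[...,2]>60)).astype(np.uint8);m[:, :295]=0;m[:,350:]=0;m[:170]=0;m[330:]=0
k,l,st,_=cv2.connectedComponentsWithStats(m);i=1+np.argmax(st[1:,4]);m=(l==i).astype(np.float32);print(st[i])
def bx(v):
    b=[]
    for s in np.linspace(-1,1,9):
        for y in(-1,1):
            for z in(v[3]-.01,v[3]+.01): b.append([s*.045,y*.008,z])
    return np.array(b)@rz(v[2]).T+[v[0],v[1],0]
x0,y0,x1,y1=280,160,370,340;S=6
def cost(v):
    v=list(v)+[.11]*(4-len(v))
    p=(wproj("w1",bx(v))-[x0,y0]+.5)*S;a=np.zeros(((y1-y0)*S,(x1-x0)*S),np.uint8)
    cv2.fillConvexPoly(a,np.round(cv2.convexHull(p.astype(np.float32))*16).astype(np.int32),1,shift=4)
    a=cv2.resize(a.astype(np.float32),(x1-x0,y1-y0),interpolation=cv2.INTER_AREA)
    return np.abs(a-m[y0:y1,x0:x1]).sum()
v0=np.array([.528,-.2185,-.68])
for d in([0],[.003,.0,.05]):
    r=minimize(cost,v0,method='Nelder-Mead',options=dict(initial_simplex=[v0,v0+[.005,0,0],v0+[0,.005,0],v0+[0,0,.05]]));print(r.x,r.fun,m.sum())
print(wproj("w1",[[.528,-.2185,.11]]))
E
```

```text
[ 309  188   26  127 2907]
[ 0.52541433 -0.21607327 -0.70420993] 206.6666717529297 2907.0
[ 0.52541433 -0.21607327 -0.70420993] 206.6666717529297 2907.0
[[320.15989782 257.00618839]]
```

servo_tool(
  targets="1 0 -.0084 .1 0 0 .006;1 0 -.0084 .2 0 0 .006;1 0 -.0084 .3 0 0 .006;1 0 -.0084 .38 0 0 .006;1 0 -.0084 .38 0 0 .006;1 0 -.0084 .38 0 0 .006;0 0 -.0084 .38 0 0 .006;0 0 -.0084 .38 0 0 .006;0 0 -.0084 .38 0 0 .006;0 0 -.0084 .38 0 0 .006;0 0 -.0084 .38 0 0 .006;0 0 -.0084 .38 0 0 .006",
)

```text
time: 2.3
tool_pos: [0.5266, -0.2173, 0.091]
ee_rot: [3.141, -0.0, 0.87]
wrist_force: [0.8, 0.8, 0.1]
width: 0.0571
```

servo_tool(
  targets="0 0 0 0 0 0 0;0 0 0 0 0 0 0;0 0 0 0 0 0 0;0 0 0 0 0 0 0;0 0 0 0 0 0 0;0 0 0 0 0 0 0;0 0 0 0 0 0 0;0 0 0 0 0 0 0",
)

```text
time: 2.97
tool_pos: [0.5264, -0.2171, 0.0905]
ee_rot: [-3.142, -0.0, 0.87]
wrist_force: [-0.0, -0.2, -1.5]
width: 0.0158
```

```bash
python3 w.py w2
```

```text
{'time': 2.9667, 'tool_pos': [0.5264, -0.2171, 0.0905], 'ee_rot': [-3.1416, -0.0002, 0.8702], 'joint_positions': [-0.4908, 0.1799, 1.4974, 0.0002, 1.4643, -1.3611], 'wrist_force': [-0.0465, -0.2336, -1.4591], 'wrist_torque': [0.0865, -0.0995, -0.0953], 'width': 0.0158}
```

View pics/w2.png

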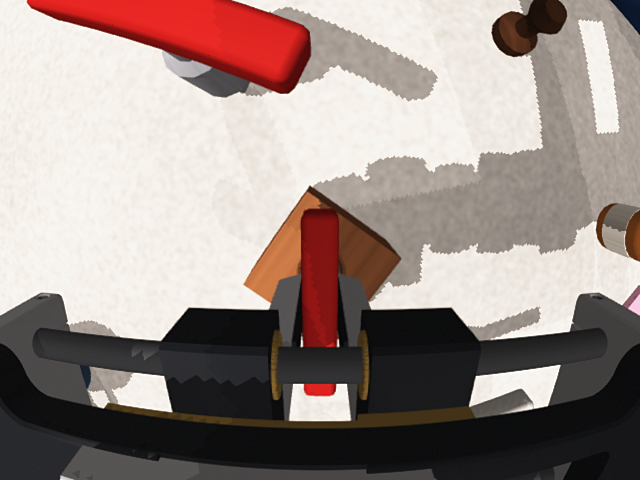

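```bash
python3 - <<'E'
from w import *
d=np.load("w2.npz");Rt=R.from_euler('xyz',d["rot"]).as_matrix()
for y0 in(-.004,-.002,0,.002,.004):
    pts=[[0,y0+s*.045,-.019+dz] for s in(-1,1) for dz in(-.010,.010)]
    print(y0,wproj("w2",np.array(pts)@Rt.T+d["pos"])[:,1].round(1))
E
```

```text
-0.004 [206.3 200.9 393.9 372.1]
-0.002 [211.2 205.2 397.1 375.2]
0 [216.  209.5 400.3 378.3]
0.002 [220.9 213.8 403.4 381.3]
0.004 [225.7 218.1 406.6 384.3]
```

servo_tool(
  targets="0 0 0 -.05 0 0 0;0 0 0 -.1 0 0 0;0 0 0 -.2 0 0 0;0 0 0 -.3 0 0 0;0 0 0 -.4 0 0 0;0 0 0 -.5 0 0 0;0 0 0 -.6 0 0 0;0 0 0 -.6 0 0 0;0 0 0 -.6 0 0 0",
)

```text
time: 3.77
tool_pos: [0.527, -0.2176, 0.2431]
ee_rot: [3.137, -0.001, 0.87]
wrist_force: [-0.1, 0.3, -3.1]
width: 0.0157
```

```bash
cat > mv.py <<'E'
from w import *
def lockframe(psi):
    c,s=np.cos(psi),np.sin(psi);c3=np.cos(np.pi/6)
    return np.array([[c3*c,c3*s,.5],[-s,c,0],[-.5*c,-.5*s,c3]]).T
def toolR(psi,th):
    L=lockframe(psi)@rz(th)
    return np.column_stack([L[:,1],L[:,0],-L[:,2]])
def rel(pos,Rm,p1,R1):
    s=Rm.T@(np.array(p1)-pos)/.25;r=R.from_matrix(Rm.T@R1).as_rotvec()/np.pi
    print("shift",s.round(4),"turn",r.round(4),"rows",np.linalg.norm(s)*.25/.0417,np.degrees(np.linalg.norm(r)*np.pi)/7.16)
def cur():
    o=get_obs();return o["tool_pos"],R.from_euler('xyz',o["ee_rot"]).as_matrix()
E
python3 - <<'E'
from mv import *
psi=.2735;mouth=np.array([.5657,.2486,.138])
R1=toolR(psi,-.8)
p1=mouth-R1@[0,-.0666,.085]   # TCP such that mouth at tool (0,-.0666,.085)
print(p1);p,Rm=cur();print(p,Rm.round(3).tolist());rel(p,Rm,p1,R1)
E
python3 w.py w3
```

```text
[0.57637465 0.20197433 0.23481249]
[ 0.52696644 -0.21759978  0.24309797] [[0.645, 0.764, 0.004], [0.764, -0.645, -0.002], [0.001, 0.005, -1.0]]
shift [ 1.4103 -0.9311  0.03  ] turn [-0.1039  0.1292 -0.0539] rows 10.133199887007192 4.38372961935278
{'time': 3.7667, 'tool_pos': [0.527, -0.2176, 0.2431], 'ee_rot': [3.137, -0.0008, 0.8702], 'joint_positions': [-0.4909, 0.1247, 1.2559, -0.0002, 1.7563, -1.3611], 'wrist_force': [-0.1138, 0.2834, -3.1296], 'wrist_torque': [0.0435, -0.0844, 0.0141], 'width': 0.0157}
```

View pics/w3.png

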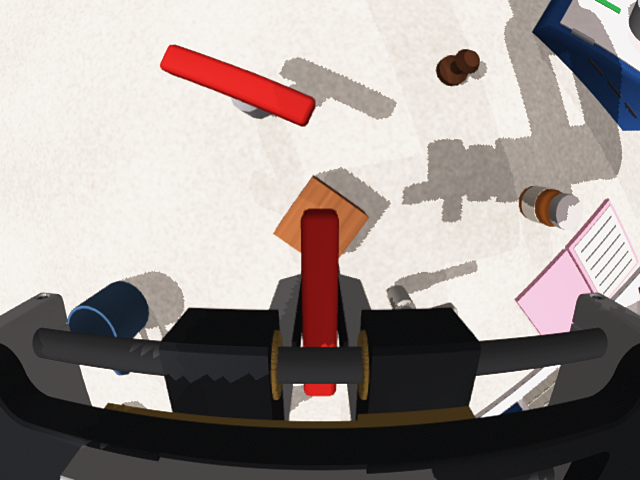

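servo_tool(
  targets="0 .70 -.46 -.16 0 0 0;0 .70 -.46 -.16 0 0 0;0 .70 -.46 -.16 0 0 0;0 .70 -.46 -.16 -.1039 .1292 -.0539;0 .70 -.46 -.16 -.1039 .1292 -.0539;0 .70 -.46 -.16 -.1039 .1292 -.0539;0 .70 -.46 -.16 -.1039 .1292 -.0539;0 .70 -.46 -.16 -.1039 .1292 -.0539;0 .70 -.46 -.16 -.1039 .1292 -.0539;0 .70 -.46 -.16 -.1039 .1292 -.0539",
)

```text
time: 4.65
tool_pos: [0.5497, -0.0094, 0.2777]
ee_rot: [2.77, -0.366, 1.111]
wrist_force: [0.1, 0.6, -0.9]
width: 0.0159
```

```bash
python3 - <<'E'
from mv import *
psi=.2735;mouth=np.array([.5657,.2486,.138])
R1=toolR(psi,-.8)
p1=mouth-R1@[0,-.0666,.085]
p,Rm=cur();print(p);rel(p,Rm,p1,R1);rel(p,Rm,p1+[0,0,.03],R1);print(get_obs()["joint_positions"])
E
```

```text
[ 0.54972832 -0.00939022  0.27770229]
shift [ 0.6904 -0.4234  0.3157] turn [-0.0028  0.0009 -0.0013] rows 5.21132050900123 0.08036080025540288
shift [ 0.7333 -0.3826  0.2113] turn [-0.0028  0.0009 -0.0013] rows 5.118156925755137 0.08036080025540288
[-0.29513129 -0.28439548  1.6579032   0.28034926  1.33410713 -1.34227546]
```

servo_tool(
  targets="0 .733 -.383 .211 -.003 .001 -.001;0 .733 -.383 .211 -.003 .001 -.001;0 .733 -.383 .211 -.003 .001 -.001;0 .733 -.383 .211 -.003 .001 -.001;0 .733 -.383 .211 -.003 .001 -.001;0 .733 -.383 .211 -.003 .001 -.001;0 .733 -.383 .211 -.003 .001 -.001;0 .733 -.383 .211 -.003 .001 -.001;0 .733 -.383 .211 -.003 .001 -.001",
)

```text
time: 5.4
tool_pos: [0.578, 0.201, 0.2671]
ee_rot: [2.754, -0.368, 1.117]
wrist_force: [0.7, 0.0, -2.5]
width: 0.0159
```

```bash
python3 w.py w4
```

```text
{'time': 5.4, 'tool_pos': [0.578, 0.201, 0.2671], 'ee_rot': [2.7539, -0.3675, 1.117], 'joint_positions': [0.2315, -0.1722, 1.593, 0.0197, 1.1934, -0.8149], 'wrist_force': [0.689, 0.04, -2.4615], 'wrist_torque': [-0.0405, 0.4215, -0.017], 'width': 0.0159}
```

View pics/w4.png

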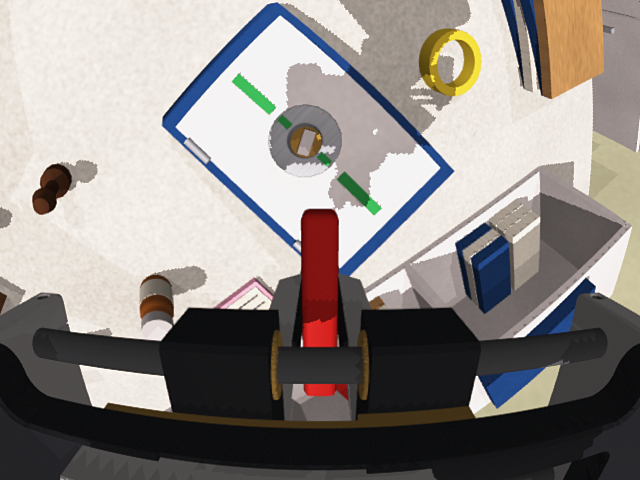

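The bore and the brass barrel with its slot are visible at (306,141). The green lines run from about (238,80) to (378,212). I'll zoom in.

```bash
python3 - <<'E'
import cv2
a=cv2.imread("pics/w4.png")
cv2.imwrite("pics/w4z.png",cv2.resize(a[100:180,260:350],None,fx=8,fy=7.5,interpolation=cv2.INTER_CUBIC))
cv2.imwrite("pics/w4y.png",cv2.resize(a[0:290,155:465],None,fx=2,fy=2,interpolation=cv2.INTER_CUBIC))
E
```

```text
(no output)
```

View pics/w4z.png

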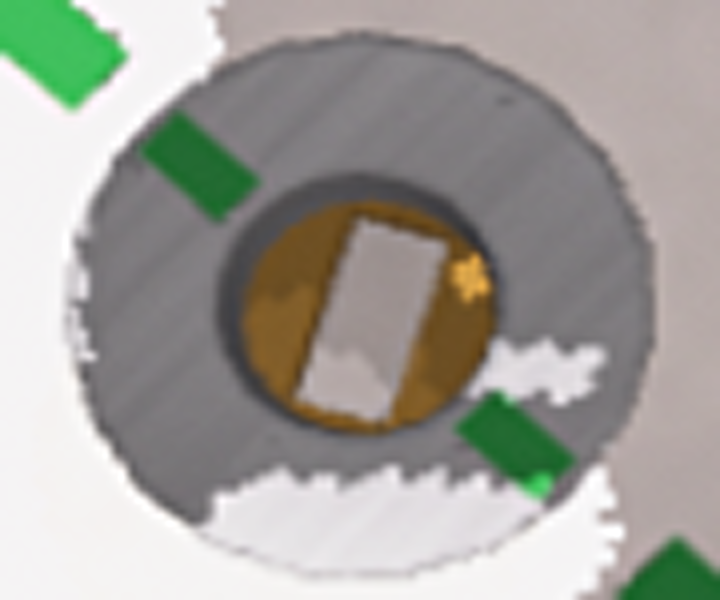

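View pics/w4y.png

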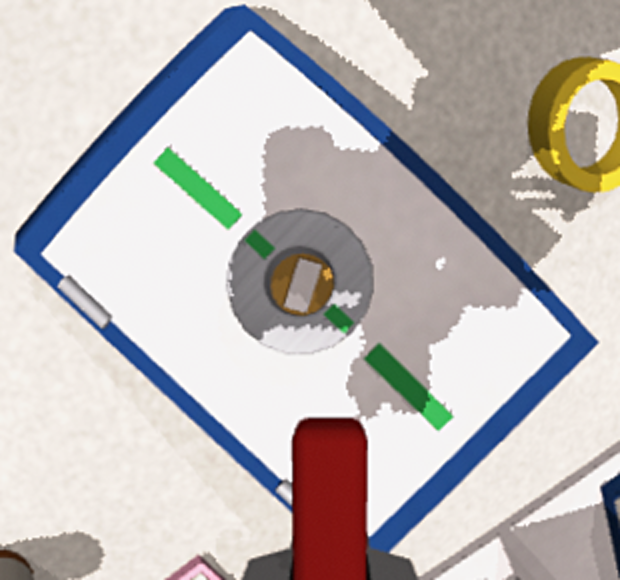

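```bash
cat > lock.py <<'E'
from mv import *
def fit(tag,mc,lines,slotpts=None,tc=None):
    def mk(v): return np.array([v[0],v[1],.138]),lockframe(v[2])
    def res(v):
        m,L=mk(v);r=list(wproj(tag,m)[0]-mc)
        a=wproj(tag,np.array([m+L@[-.07,0,-.0465],m+L@[.07,0,-.0465]]))
        n=np.array([-(a[1]-a[0])[1],(a[1]-a[0])[0]]);n/=np.linalg.norm(n)
        for p in lines: r.append((p-a[0])@n)
        return r
    r=least_squares(res,[.5657,.2486,.2735]);m,L=mk(r.x);print("lock",r.x,"res",np.round(r.fun,2))
    # slot angle
    if slotpts is not None:
        def rs(q):
            c=m+L@[q[0],q[1],-.03];d=L@[np.cos(q[2]),np.sin(q[2]),0]*.0115;e=L@[-np.sin(q[2]),np.cos(q[2]),0]*.0055
            P=np.array([c+d+e,c+d-e,c-d-e,c-d+e]);return (wproj(tag,P)-slotpts).ravel()
        best=min((least_squares(rs,[0,0,a]) for a in np.arange(-3,3,.5)),key=lambda r:r.cost)
        print("slot centre offs,angle",best.x,best.fun.round(1))
    return r.x
if __name__=="__main__":
    z=lambda u,v:np.array([260+u/8-.44,100+v/7.5-.43]);y=lambda u,v:np.array([155+u/2-.25,v/2-.25])
    fit("w4",z(358,305),[y(161,156),y(234,221),y(375,350),y(446,423)],np.array([z(390,425),z(297,400),z(357,215),z(448,240)]))
E
python3 lock.py
```

```text
lock [0.56209757 0.24973054 0.28536771] res [ 0.2  -0.21  0.56 -0.55 -1.43  1.07]
slot centre offs,angle [ 4.58463151e-04 -3.11823939e-04 -1.09963079e+00] [ 0.2  0.6 -0.5  0.4 -0.4 -0.6  0.7 -0.4]
```

```bash
python3 - <<'E'
from mv import *
a=np.array([370+331/6-.4,235+141/6-.4]);b=np.array([230+265/6-.4,150+208/6-.4])
def f(P): return np.concatenate([proj("scene",P)[0]-a,proj("side",P)[0]-b])
r=least_squares(f,[.56,.25,.138]);print(r.x,r.fun)
for n,q in(("scene",a),("side",b)):
    g=lambda P:proj(n,[P[0],P[1],.138])[0]-q
    print(n,least_squares(g,[.56,.25]).x)
psi=.285;m=np.array([.5625,.2495,.138])
R1=toolR(psi,-1.10);L=lockframe(psi)
# key axis at tool (0,-.0017), tip z .0805 ; put tip 20mm above mouth
tip=m+L[:,2]*.02
p1=tip-R1@[0,-.0017,.0805];p,Rm=cur();print(p1);rel(p,Rm,p1,R1)
E
```

```text
[0.565993   0.24825448 0.13787204] [-0.31766381  0.27544289 -0.40198163 -0.26709659]
scene [0.56518071 0.24894037]
side [0.5659941  0.24624139]
[0.51534384 0.23410566 0.22542111]
shift [-0.0508 -0.3241  0.0411] turn [0.0032 0.0004 0.0922] rows 1.9820046143353975 2.3203365703696766
```

servo_tool(
  targets="0 -.0508 -.3241 0 .003 0 .092;0 -.0508 -.3241 0 .003 0 .092;0 -.0508 -.3241 0 .003 0 .092;0 -.0508 -.3241 0.02 .003 0 .092;0 -.0508 -.3241 0.041 .003 0 .092;0 -.0508 -.3241 0.041 .003 0 .092;0 -.0508 -.3241 0.041 .003 0 .092",
)

```text
time: 6.03
tool_pos: [0.5161, 0.2345, 0.2261]
ee_rot: [2.883, -0.462, 0.818]
wrist_force: [-0.3, -0.7, -2.4]
width: 0.0158
```

```bash
python3 w.py w5; python3 - <<'E'
from mv import *
a=vision.snapshot("scene")["image"];b=vision.snapshot("side")["image"]
cv2.imwrite("pics/s5.png",a[:,:,::-1]);cv2.imwrite("pics/d5.png",b[:,:,::-1])
cv2.imwrite("pics/s5z.png",cv2.resize(a[210:310,370:470,::-1],None,fx=6,fy=6,interpolation=cv2.INTER_CUBIC))
cv2.imwrite("pics/d5z.png",cv2.resize(b[120:220,220:350,::-1],None,fx=6,fy=6,interpolation=cv2.INTER_CUBIC))
E
```

```text
{'time': 6.0333, 'tool_pos': [0.5161, 0.2345, 0.2261], 'ee_rot': [2.8835, -0.4618, 0.818], 'joint_positions': [0.3462, -0.2634, 1.7464, -0.0348, 1.1353, -0.4046], 'wrist_force': [-0.2756, -0.7481, -2.4497], 'wrist_torque': [-0.0879, 0.3887, -0.0382], 'width': 0.0158}
```

View pics/s5z.png

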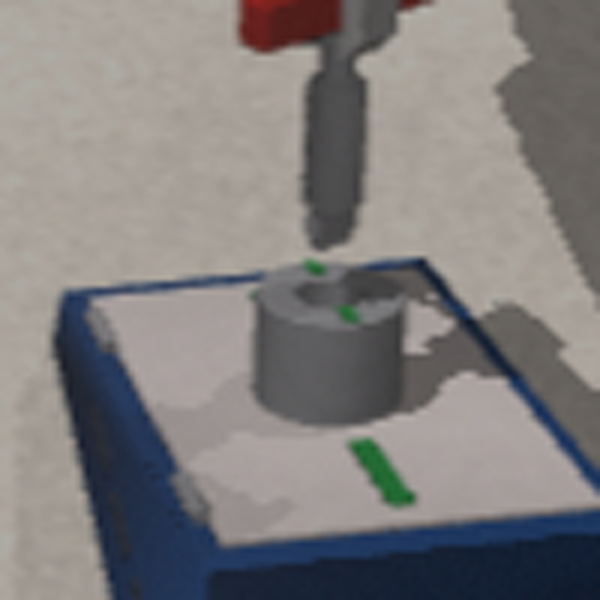

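View pics/d5z.png

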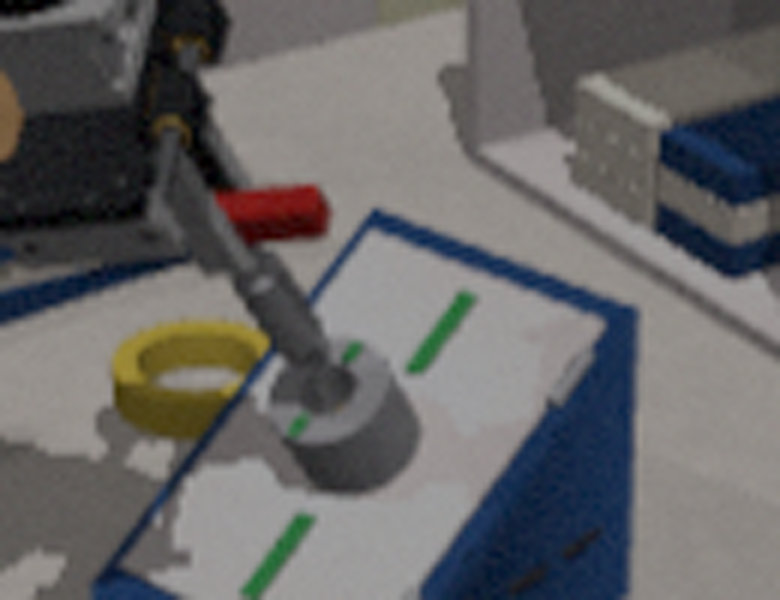

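View pics/w5.png

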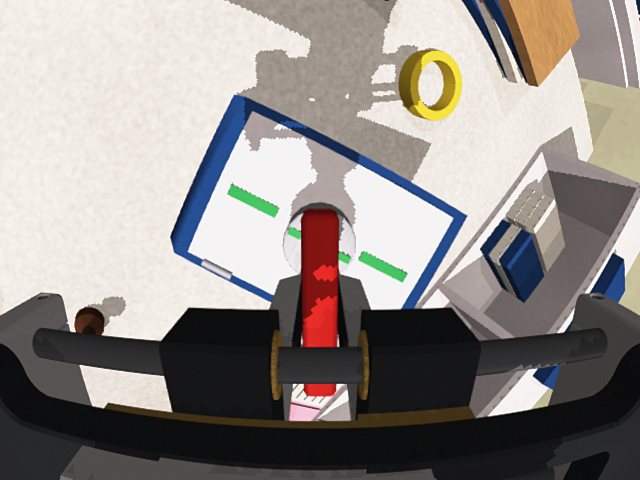

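```bash
python3 - <<'E'
from mv import *
a=cv2.imread("pics/s5.png");b=cv2.imread("pics/d5.png")
psi=.285;m=np.array([.5621,.2497,.138]);p,Rm=cur()
ax=[p+Rm@[0,-.0017,z] for z in (.0145,.04,.065,.0805)]
for n,im,(x,y,w,h) in(("scene",a,(405,215,50,50)),("side",b,(250,160,50,45))):
    K=12;z=cv2.resize(im[y:y+h,x:x+w],None,fx=K,fy=K,interpolation=cv2.INTER_CUBIC)
    t=lambda q:tuple(np.round((q-[x,y]+.5)*K).astype(int).tolist())
    pa=[t(q) for q in proj(n,np.array(ax))];print(n,pa,t(proj(n,m)[0]))
    cv2.imwrite(f"pics/{n}5zz.png",z)
E
```

```text
scene [(268, 99), (263, 224), (259, 345), (256, 418)] (248, 511)
side [(121, 57), (167, 128), (210, 196), (236, 237)] (268, 296)
```

View pics/scene5zz.png

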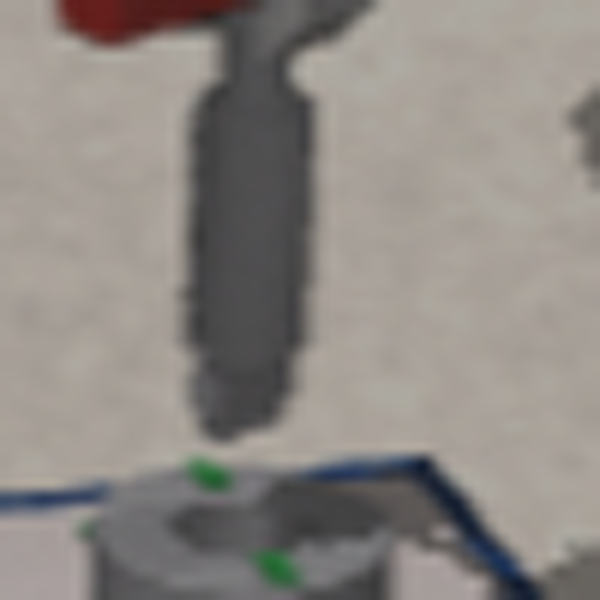

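View pics/side5zz.png

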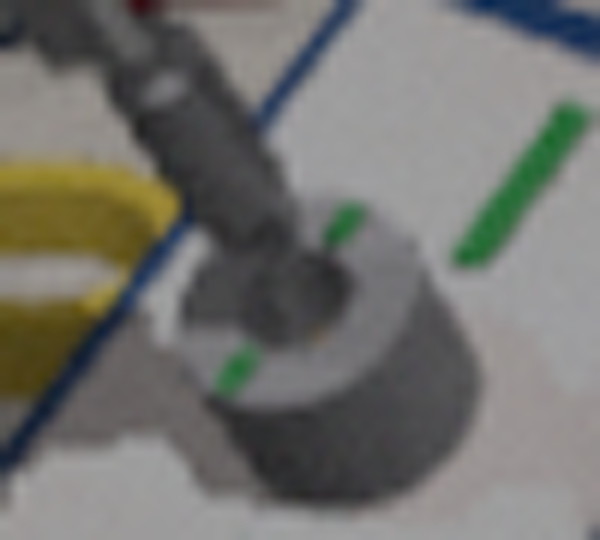

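```bash
cat > go.py <<'E'
from mv import *
import sys
# lock params and correction
PSI=.285
M=np.array([.5621,.2497,.138])
KY=-.0017
def target(depth,th,da=0.,db=0.):
    L=lockframe(PSI);R1=toolR(PSI,th)
    return M+L@[da,db,-depth]-R1@[0,KY,.0805],R1
def where():
    p,Rm=cur();L=lockframe(PSI);tip=p+Rm@[0,KY,.0805];q=L.T@(tip-M)
    k=L.T@Rm;th=np.arctan2(k[1,1],k[0,1]);tilt=k[:,2]
    o=get_obs();f=L.T@o["wrist_force"];t=L.T@o["wrist_torque"]
    print("t",round(o["time"],2),"tip in lock mm",(q*1e3).round(2),"th",th.round(4),"tilt",tilt.round(4),"F",f.round(1),"T",t.round(2),"w",o["width"].round(4))
if __name__=="__main__":
    where()
    if len(sys.argv)>1:
        a=[float(x) for x in sys.argv[1:]]
        rel(*cur(),*target(*a))
E
python3 go.py -.02 -1.10 .0004 .0005; python3 go.py .015 -1.10 .0004 .0005
```

```text
Traceback (most recent call last):
  File "go.py", line 16, in <module>
    where()
    ~~~~~^^
  File "go.py", line 14, in where
    print("t",round(o["time"],2),"tip in lock mm",(q*1e3).round(2),"th",th.round(4),"tilt",tilt.round(4),"F",f.round(1),"T",t.round(2),"w",o["width"].round(4))
                                                                                                                                           ^^^^^^^^^^^^^^^^
AttributeError: 'float' object has no attribute 'round'
Traceback (most recent call last):
  File "go.py", line 16, in <module>
    where()
    ~~~~~^^
  File "go.py", line 14, in where
    print("t",round(o["time"],2),"tip in lock mm",(q*1e3).round(2),"th",th.round(4),"tilt",tilt.round(4),"F",f.round(1),"T",t.round(2),"w",o["width"].round(4))
                                                                                                                                           ^^^^^^^^^^^^^^^^
AttributeError: 'float' object has no attribute 'round'
```

```bash
sed -i 's/o\["width"\].round(4)/round(o["width"],4)/' go.py; python3 go.py -.02 -1.10 .0004 .0005; python3 go.py .008 -1.10 .0004 .0005
```

```text
t 6.18 tip in lock mm [ 1.36  0.5  20.32] th -1.0982 tilt [ 1.1e-03 -4.0e-04 -1.0e+00] F [-0.4 -0.1 -1.4] T [ 0.01  0.38 -0.06] w 0.0159
shift [-0.0032 -0.0015  0.0013] turn [ 0.0003 -0.0003  0.0006] rows 0.022493351337184848 0.017045926102519957
t 6.18 tip in lock mm [ 1.36  0.5  20.32] th -1.0982 tilt [ 1.1e-03 -4.0e-04 -1.0e+00] F [-0.4 -0.1 -1.4] T [ 0.01  0.38 -0.06] w 0.0159
shift [-0.0033 -0.0016  0.1133] turn [ 0.0003 -0.0003  0.0006] rows 0.6795541631725387 0.017045926102519957
```

servo_tool(
  targets="0 -.0023 -.0043 .03 0 0 0;0 -.0023 -.0043 .05 0 0 0;0 -.0023 -.0043 .07 0 0 0;0 -.0023 -.0043 .08 0 0 0;0 -.0023 -.0043 .09 0 0 0;0 -.0023 -.0043 .1 0 0 0;0 -.0023 -.0043 .11 0 0 0;0 -.0023 -.0043 .12 0 0 0",
)

```text
time: 6.85
tool_pos: [0.5283, 0.2403, 0.199]
ee_rot: [2.884, -0.462, 0.819]
wrist_force: [-0.4, 0.4, -3.2]
width: 0.0156
```

```bash
python3 go.py; python3 - <<'E'
from mv import *
a=vision.snapshot("scene")["image"];b=vision.snapshot("side")["image"]
z=[cv2.resize(q[:,:,::-1],(400,400),interpolation=cv2.INTER_CUBIC) for q in (a[215:270,400:455],b[155:210,245:300])]
cv2.imwrite("pics/c6.png",np.hstack(z))
E
```

```text
t 6.85 tip in lock mm [ -0.66   2.02 -10.11] th -1.0973 tilt [ 3.e-04  3.e-04 -1.e+00] F [-1.9  0.5 -2.7] T [ 0.03  0.35 -0.05] w 0.0156
```

View pics/c6.png

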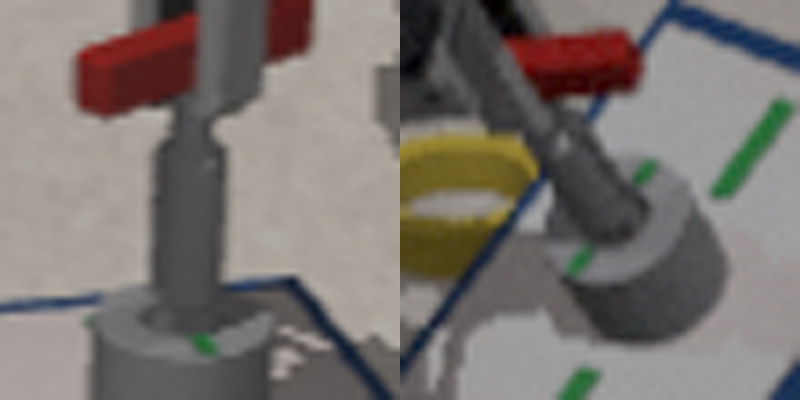

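servo_tool(
  targets="0 .001 .0025 .008 0 0 0;0 .001 .0025 .016 0 0 0;0 .001 .0025 .024 0 0 0;0 .001 .0025 .032 0 0 0;0 .001 .0025 .032 0 0 0",
)

```text
time: 7.37
tool_pos: [0.5324, 0.2409, 0.1917]
ee_rot: [2.885, -0.46, 0.819]
wrist_force: [0.5, -0.6, -2.4]
width: 0.0156
```

```bash
python3 go.py
```

```text
t 7.37 tip in lock mm [ -0.83   1.46 -18.5 ] th -1.0975 tilt [-9.e-04  2.e-04 -1.e+00] F [-0.9 -0.7 -2.2] T [ 0.06  0.44 -0.03] w 0.0156
```

servo_tool(
  targets="0 0.001 0.001 .008 0 0 0;0 0.001 0.001 .016 0 0 0;0 0.001 0.001 .024 0 0 0;0 0.001 0.001 .032 0 0 0;0 0.001 0.001 .032 0 0 0",
)

```text
time: 7.78
tool_pos: [0.5365, 0.242, 0.1849]
ee_rot: [2.885, -0.46, 0.819]
wrist_force: [0.5, -0.2, -2.4]
width: 0.0157
```

```bash
python3 go.py
```

```text
t 7.78 tip in lock mm [ -0.57   1.36 -26.56] th -1.0974 tilt [-1.1e-03  2.0e-04 -1.0e+00] F [-0.8 -0.3 -2.3] T [ 0.04  0.42 -0.04] w 0.0157
```

servo_tool(
  targets="0 0 0 .006 0 0 0;0 0 0 .012 0 0 0;0 0 0 .018 0 0 0;0 0 0 .024 0 0 0;0 0 0 .024 0 0 0",
)

```text
time: 8.2
tool_pos: [0.5394, 0.2429, 0.1799]
ee_rot: [2.885, -0.461, 0.819]
wrist_force: [0.2, -0.1, -3.0]
width: 0.0158
```

```bash
python3 go.py
```

```text
t 8.2 tip in lock mm [ -0.34   1.37 -32.34] th -1.0975 tilt [-6.e-04  2.e-04 -1.e+00] F [-1.3 -0.1 -2.7] T [ 0.05  0.45 -0.06] w 0.0158
```

servo_tool(
  targets="0 0 0 .005 0 0 0;0 0 0 .01 0 0 0;0 0 0 .015 0 0 0;0 0 0 .02 0 0 0;0 0 0 .02 0 0 0",
)

```text
time: 8.62
tool_pos: [0.5419, 0.2436, 0.1757]
ee_rot: [2.885, -0.461, 0.819]
wrist_force: [-0.3, 0.3, -2.5]
width: 0.0159
```

```bash
python3 go.py
```

```text
t 8.62 tip in lock mm [ -0.29   1.37 -37.3 ] th -1.0974 tilt [-6.e-04  2.e-04 -1.e+00] F [-1.4  0.4 -2.1] T [0.03 0.36 0.01] w 0.0159
```

servo_tool(
  targets="0 0 0 .006 0 0 0;0 0 0 .012 0 0 0;0 0 0 .018 0 0 0;0 0 0 .022 0 0 0;0 0 0 .026 0 0 0;0 0 0 .028 0 0 0;0 0 0 .028 0 0 0",
)

```text
time: 9.2
tool_pos: [0.5452, 0.2446, 0.1698]
ee_rot: [2.885, -0.461, 0.819]
wrist_force: [-0.5, -0.6, -2.2]
width: 0.0155
```

```bash
python3 go.py
```

```text
t 9.2 tip in lock mm [ -0.13   1.38 -44.14] th -1.0974 tilt [-3.e-04  2.e-04 -1.e+00] F [-1.7 -0.4 -1.6] T [0.05 0.45 0.04] w 0.0155
```

servo_tool(
  targets="0 0 0 .003 0 0 0;0 0 0 .006 0 0 0;0 0 0 .008 0 0 0;0 0 0 .008 0 0 0",
)

```text
time: 9.53
tool_pos: [0.5463, 0.2449, 0.1684]
ee_rot: [2.884, -0.461, 0.819]
wrist_force: [-1.0, -0.3, -1.8]
width: 0.0157
```

```bash
python3 go.py
```

```text
t 9.53 tip in lock mm [  0.14   1.41 -45.87] th -1.0974 tilt [ 2.e-04  3.e-04 -1.e+00] F [-1.8  0.  -1.1] T [-0.04  0.37  0.  ] w 0.0157
```

servo_tool(
  targets="0 0 0 .002 0 0 0;0 0 0 .004 0 0 0;0 0 0 .004 0 0 0;0 0 0 .004 0 0 0",
)

```text
time: 9.87
tool_pos: [0.5465, 0.245, 0.1685]
ee_rot: [2.884, -0.462, 0.819]
wrist_force: [-5.2, -3.0, 2.3]
width: 0.0156
```

```bash
python3 go.py
```

```text
t 9.87 tip in lock mm [  0.38   1.41 -45.98] th -1.0973 tilt [ 3.e-04  2.e-04 -1.e+00] F [-4.  -1.4  4.9] T [-0.09  0.95 -0.01] w 0.0156
```

The tongue is bottomed at about 46 mm with roughly 6 N of axial force, so the key is home. Next I'll turn it anticlockwise in stages about the key's axis.

servo_tool(
  targets="0 0 0 -.002 0 0 -.016;0 0 0 -.002 0 0 -.032;0 .001 0 -.002 0 0 -.048;0 .001 0 -.002 0 0 -.064;0 .0017 0 -.002 0 0 -.08;0 .002 0 -.002 0 0 -.096;0 .0023 -.0004 -.002 0 0 -.111;0 .0023 -.0004 -.002 0 0 -.111",
)

```text
time: 10.53
tool_pos: [0.5466, 0.2448, 0.1685]
ee_rot: [2.741, -0.346, 1.179]
wrist_force: [-4.7, -2.8, 2.2]
width: 0.0153
```

```bash
python3 go.py; python3 w.py w7
```

```text
t 10.53 tip in lock mm [ -0.17   0.76 -45.97] th -0.748 tilt [-5.e-04 -9.e-04 -1.e+00] F [-3.5 -1.3  4.6] T [-0.53  0.92 -0.1 ] w 0.0153
{'time': 10.5333, 'tool_pos': [0.5466, 0.2448, 0.1685], 'ee_rot': [2.7411, -0.346, 1.1785], 'joint_positions': [0.3444, -0.1619, 1.7785, -0.0363, 1.003, -0.7518], 'wrist_force': [-4.7366, -2.7849, 2.2218], 'wrist_torque': [-0.6484, 0.7728, -0.3503], 'width': 0.0153}
```

View pics/w7.png

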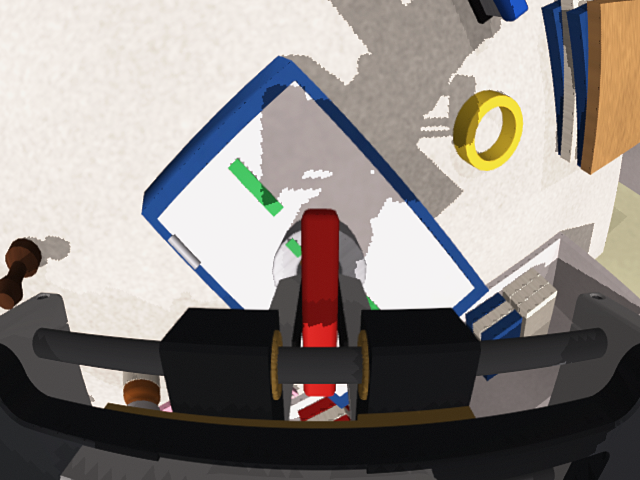

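servo_tool(
  targets="0 0 0 0 0 0 -.016;0 .0005 0 0 0 0 -.032;0 .001 0 0 0 0 -.048;0 .0013 0 0 0 0 -.064;0 .0017 0 0 0 0 -.08;0 .002 0 0 0 0 -.096;0 .0023 -.0004 0 0 0 -.112;0 .0026 -.0005 0 0 0 -.127;0 .0026 -.0005 0 0 0 -.127",
)

```text
time: 11.33
tool_pos: [0.5466, 0.2447, 0.1685]
ee_rot: [2.645, -0.17, 1.549]
wrist_force: [-4.3, -4.4, 3.3]
width: 0.0158
```

```bash
python3 go.py
```

```text
t 11.33 tip in lock mm [-5.300e-01 -4.000e-02 -4.598e+01] th -0.3491 tilt [-0.0013 -0.0023 -1.    ] F [-3.  -3.   5.5] T [-0.86  1.17 -0.13] w 0.0158
```

servo_tool(
  targets="0 0 0 0 0 0 -.016;0 .0005 0 0 0 0 -.032;0 .001 0 0 0 0 -.048;0 .0013 0 0 0 0 -.064;0 .0017 0 0 0 0 -.08;0 .002 0 0 0 0 -.096;0 .0022 -.0004 0 0 0 -.106;0 .0022 -.0004 0 0 0 -.106;0 .0022 -.0004 0 0 0 -.106",
)

```text
time: 12.08
tool_pos: [0.5467, 0.2447, 0.1685]
ee_rot: [2.619, -0.006, 1.839]
wrist_force: [-4.5, -5.5, 2.3]
width: 0.0156
```

```bash
python3 go.py;python3 w.py w8; python3 - <<'E'
from mv import *
a=vision.snapshot("scene")["image"];b=vision.snapshot("side")["image"]
z=[cv2.resize(q[:,:,::-1],(400,400),interpolation=cv2.INTER_CUBIC) for q in (a[210:310,370:470],b[120:220,225:325])]
cv2.imwrite("pics/c8.png",np.hstack(z))
E
```

```text
t 12.08 tip in lock mm [ -0.51  -0.73 -45.98] th -0.0173 tilt [-0.0013 -0.0035 -1.    ] F [-4.  -4.   4.9] T [-1.13  1.11 -0.15] w 0.0156
{'time': 12.0833, 'tool_pos': [0.5467, 0.2447, 0.1685], 'ee_rot': [2.6193, -0.0056, 1.8391], 'joint_positions': [0.3461, -0.1608, 1.7772, -0.0402, 1.0042, -1.4789], 'wrist_force': [-4.5394, -5.5469, 2.2526], 'wrist_torque': [-1.1815, 0.8107, -0.6937], 'width': 0.0156}
```

View pics/w8.png

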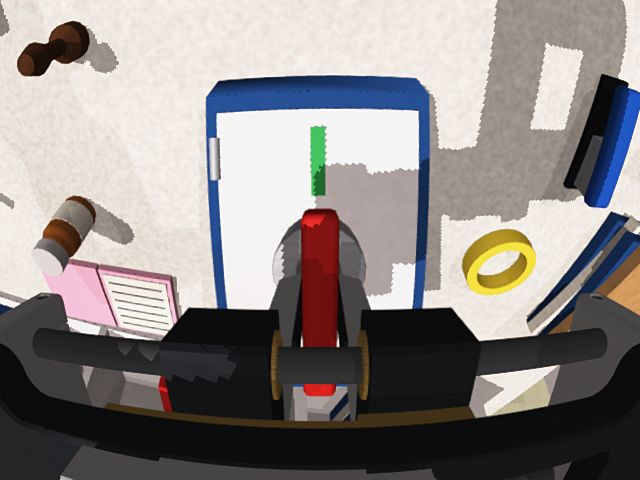

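View pics/c8.png

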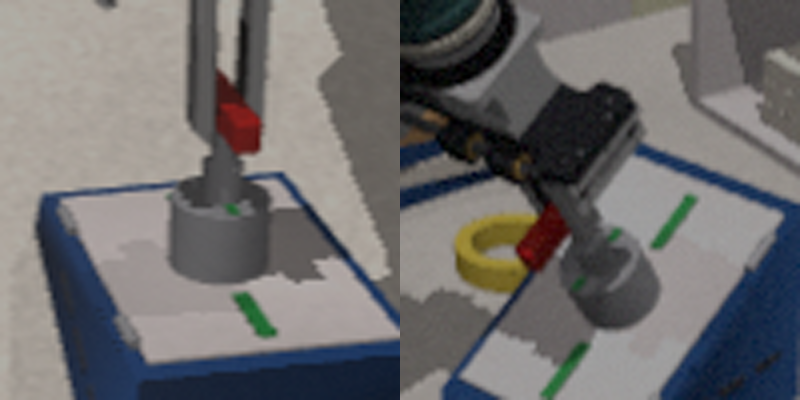

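```bash
python3 - <<'E'
from go import *
im=cv2.imread("pics/w8.png").astype(int)
m=(im[...,1]>1.4*im[...,2])&(im[...,1]>1.4*im[...,0]);m[:, :280]=0;m[:,360:]=0
rows=[(r,np.nonzero(m[r])[0].mean()) for r in range(130,193)]
r,c=np.array(rows).T;pf=np.polyfit(r,c,1);print(pf,np.polyval(pf,[130,190]))
# predicted: line through lock axis, in tool frame, with key dir offset d
d=np.load("w8.npz");Rt=R.from_euler('xyz',d["rot"]).as_matrix()
for a in (-.04,-.02,0,.02,.04):
    L=lockframe(PSI+0);ax=d["pos"]+Rt@[0,KY,.0805]+Rt@[0,0,0]
    # slope plane is 46.5 below mouth ~ at tip depth+.5mm
    P=[ax+Rt@R.from_euler('z',a).as_matrix()@[0,-s,0.0] for s in(.045,.07)]
    q=wproj("w8",np.array(P));print(a,q.round(1).tolist(),"slope",((q[1]-q[0])[0]/(q[1]-q[0])[1]).round(4))
E
```

```text
[1.29608295e-03 3.17315140e+02] [317.48363095 317.56139593]
-0.04 [[315.6, 190.2], [314.1, 154.5]] slope 0.0419
-0.02 [[316.8, 190.1], [316.1, 154.4]] slope 0.0213
0 [[318.1, 190.1], [318.1, 154.4]] slope 0.0007
0.02 [[319.4, 190.1], [320.1, 154.4]] slope -0.0199
0.04 [[320.7, 190.2], [322.2, 154.5]] slope -0.0405
```

servo_tool(
  targets="0 0 0 -.002 0 0 0;0 0 0 -.002 0 0 0;0.6 0 0 -.002 0 0 0;0.6 0 0 -.002 0 0 0;0.6 0 0 -.002 0 0 0;0.6 0 0 -.002 0 0 0;0.6 0 0 -.002 0 0 0;0.6 0 0 -.002 0 0 0;0.6 0 0 -.002 0 0 0;0.6 0 0 -.002 0 0 0",
)

```text
time: 13.07
tool_pos: [0.5466, 0.2467, 0.1688]
ee_rot: [2.618, -0.009, 1.842]
wrist_force: [-0.4, -0.2, 0.5]
width: 0.0559
```

```bash
python3 go.py;python3 w.py w9
```

```text
t 13.07 tip in lock mm [  0.08   1.51 -45.97] th -0.0167 tilt [ 2.e-04  4.e-04 -1.e+00] F [-0.2 -0.1  0.6] T [ 0.07  0.22 -0.04] w 0.0559
{'time': 13.0667, 'tool_pos': [0.5466, 0.2467, 0.1688], 'ee_rot': [2.6179, -0.0087, 1.8415], 'joint_positions': [0.3475, -0.1606, 1.777, -0.0366, 1.0025, -1.4803], 'wrist_force': [-0.4283, -0.2158, 0.477], 'wrist_torque': [0.0167, 0.2375, -0.0036], 'width': 0.0559}
```

View pics/w9.png

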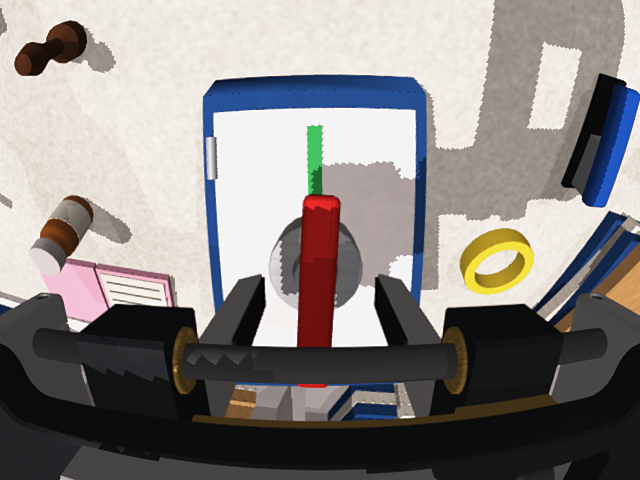

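servo_tool(
  targets=".6 0 0 -.05 0 0 0;.6 0 0 -.1 0 0 0;.6 0 0 -.2 0 0 0;.6 0 0 -.3 0 0 0;.6 0 0 -.4 0 0 0;.6 0 0.25 -.4 0 0 0;.6 0 .25 -.4 0 0 0;.6 0 .25 -.4 0 0 0",
)

```text
time: 13.78
tool_pos: [0.5537, 0.2473, 0.2907]
ee_rot: [2.611, -0.009, 1.841]
wrist_force: [-0.7, 0.0, -0.9]
width: 0.0564
```

```bash
python3 go.py;python3 w.py w10; python3 - <<'E'
from mv import *
a=vision.snapshot("scene")["image"];b=vision.snapshot("side")["image"]
cv2.imwrite("pics/s10.png",a[:,:,::-1]);cv2.imwrite("pics/d10.png",b[:,:,::-1])
z=[cv2.resize(q[:,:,::-1],(400,400),interpolation=cv2.INTER_CUBIC) for q in (a[210:310,370:470],b[120:220,225:325])]
cv2.imwrite("pics/c10.png",np.hstack(z))
E
```

```text
t 13.78 tip in lock mm [67.65  0.11 56.12] th -0.0173 tilt [ 7.1e-03  2.0e-04 -1.0e+00] F [-1.   0.2 -0.4] T [ 0.04  0.17 -0.06] w 0.0564
{'time': 13.7833, 'tool_pos': [0.5537, 0.2473, 0.2907], 'ee_rot': [2.611, -0.0089, 1.841], 'joint_positions': [0.3437, -0.1845, 1.5582, -0.0312, 1.2381, -1.4927], 'wrist_force': [-0.6923, 0.0359, -0.8877], 'wrist_torque': [0.0146, 0.1842, -0.0332], 'width': 0.0564}
```

View pics/w10.png

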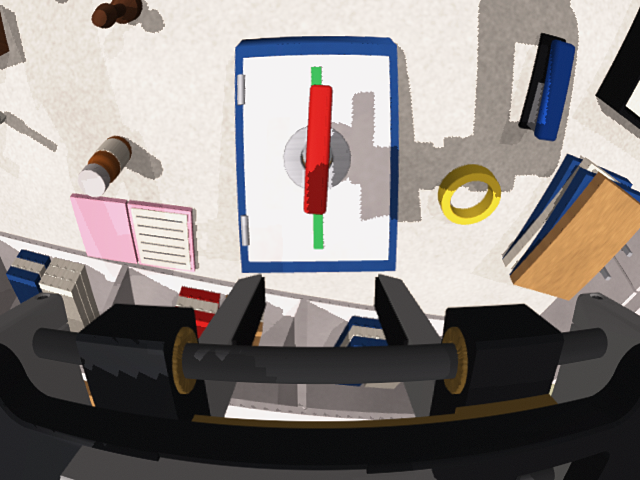

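View pics/c10.png

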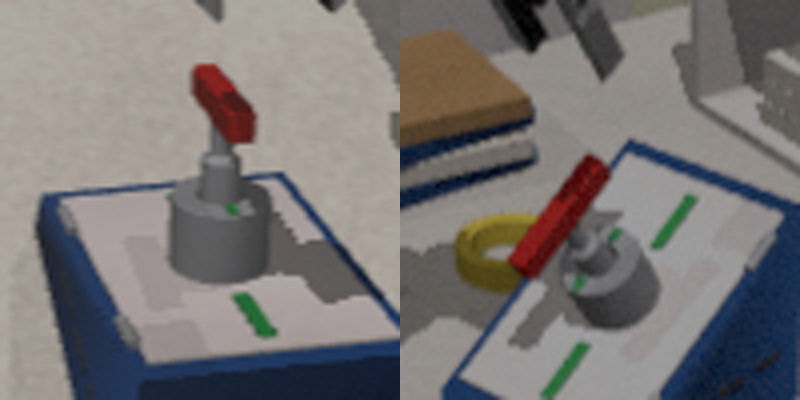

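The released bar reads about 3° clockwise of the green lines: the bar runs (321,86) to (315,213), while the line runs (316,67) to (318,247). I'll measure that properly.

```bash
cat > ang.py <<'E'
from go import *
def meas(tag,y0,y1,x0=285,x1=355):
    im=cv2.imread(f"pics/{tag}.png").astype(int)
    m=((im[...,2]>1.8*im[...,1])&(im[...,2]>1.8*im[...,0])&(im[...,2]>60)).astype(np.uint8)
    mm=np.zeros_like(m);mm[y0:y1,x0:x1]=m[y0:y1,x0:x1]
    g=((im[...,1]>1.4*im[...,2])&(im[...,1]>1.4*im[...,0]));g[:y0-30]=0;g[y1+60:]=0;g[:,:x0]=0;g[:,x1:]=0
    ys,xs=np.nonzero(mm);h=cv2.minAreaRect(np.column_stack([xs,ys]).astype(np.float32));print(h)
    gy,gx=np.nonzero(g)
    d=np.load(tag+".npz");Rt=R.from_euler('xyz',d["rot"]).as_matrix()
    # unproject pixels to plane (lock z = const) and PCA in lock xy
    def unp(u,v,zl):
        K=d["K"];T=d["T"];a=np.column_stack([u-K[0,2],v-K[1,2]])/K[0,0];r=np.linalg.norm(a,axis=1)
        c=np.column_stack([a/r[:,None]*np.sin(r)[:,None],np.cos(r)])
        o=d["pos"]+Rt@T[:3,3];w=c@(Rt@T[:3,:3]).T
        L=lockframe(PSI);ol=L.T@(o-M);wl=w@L;s=(zl-ol[2])/wl[:,2];return (ol+wl*s[:,None])[:,:2]
    for n,(u,v),z in(("bar",(xs,ys),.06),("green",(gx,gy),-.0465)):
        q=unp(u,v,z);c=q.mean(0);e=np.linalg.svd(q-c,full_matrices=False)[2][0];e*=np.sign(e[0])
        pr=(q-c)@e
        print(n,"centre mm",(c*1e3).round(1),"angle deg",np.degrees(np.arctan2(e[1],e[0])).round(2),"len",np.ptp(pr).round(4))
if __name__=="__main__":
    import sys;meas(sys.argv[1],*map(int,sys.argv[2:]))
E
python3 ang.py w10 80 218
```

```text
((317.66424560546875, 149.04025268554688), (23.59307098388672, 128.6124725341797), 3.468229293823242)
bar centre mm [-6.  1.] angle deg -4.07 len 0.0892
green centre mm [17.8 -0.4] angle deg -0.27 len 0.1799
```

servo_tool(
  targets=".6 -.0045 -.25 0 0 0 .0195;.6 -.0045 -.25 0 0 0 .0195;.6 -.0045 -.25 0.1 0 0 .0195;.6 -.0045 -.25 0.2 0 0 .0195;.6 -.0045 -.25 0.3 0 0 .0195;.6 -.0045 -.25 0.4 0 0 .0195;.6 -.0045 -.25 0.4 0 0 .0195;.6 -.0045 -.25 0.4 0 0 .0195",
)

```text
time: 14.6
tool_pos: [0.5449, 0.2448, 0.1653]
ee_rot: [2.626, -0.038, 1.788]
wrist_force: [-0.9, -0.1, 0.7]
width: 0.0563
```

```bash
python3 go.py;python3 w.py w11
```

```text
t 14.6 tip in lock mm [ -4.01   0.31 -47.88] th -0.0778 tilt [-0.0063  0.     -1.    ] F [-0.4  0.1  1. ] T [ 0.12  0.15 -0.05] w 0.0563
{'time': 14.6, 'tool_pos': [0.5449, 0.2448, 0.1653], 'ee_rot': [2.6256, -0.0385, 1.7881], 'joint_positions': [0.3448, -0.1601, 1.7814, -0.035, 1.0041, -1.4221], 'wrist_force': [-0.9075, -0.1321, 0.6882], 'wrist_torque': [0.0843, 0.186, 0.019], 'width': 0.0563}
```

View pics/w11.png

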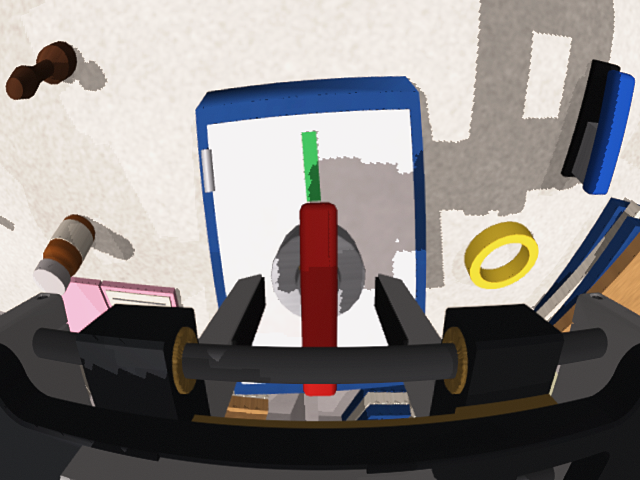

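servo_tool(
  targets="0 0 0 -.006 0 0 0;0 0 0 -.006 0 0 0;0 0 0 -.006 0 0 0;0 0 0 -.006 0 0 0;0 0 0 -.006 0 0 0;0 0 0 -.006 0 0 0;0 0 0 -.006 0 0 0;0 0 0 -.006 0 0 0;0 0 0 -.006 0 0 -.013;0 0 0 -.006 0 0 -.026;0 0 0 -.006 0 0 -.038;0 0 0 -.006 0 0 -.038",
)

```text
time: 15.65
tool_pos: [0.5463, 0.2448, 0.1703]
ee_rot: [2.618, 0.021, 1.892]
wrist_force: [-0.4, -2.5, 1.9]
width: 0.0159
```

```bash
python3 go.py
```

```text
t 15.65 tip in lock mm [  0.11  -0.38 -44.28] th 0.0418 tilt [ 1.e-04 -6.e-04 -1.e+00] F [ 0.1 -2.3  2.2] T [-0.37  0.26 -0.15] w 0.0159
```

servo_tool(
  targets="0.6 0 0 0 0 0 0;0.6 0 0 0 0 0 0;0.6 0 0 0 0 0 0;0.6 0 0 0 0 0 0;0.6 0 0 0 0 0 0;0.6 0 0 0 0 0 0;0.6 0 0 0 0 0 0;0.6 0 0 -.1 0 0 0;0.6 0 0 -.25 0 0 0;0.6 0 0.1 -.4 0 0 0;0.6 0 0.25 -.4 0 0 0;0.6 0 0.25 -.4 0 0 0",
)

```text
time: 16.65
tool_pos: [0.5545, 0.2506, 0.2964]
ee_rot: [2.604, 0.02, 1.891]
wrist_force: [0.7, -0.1, 0.2]
width: 0.0561
```

```bash
python3 go.py;python3 w.py w12; python3 ang.py w12 80 225
```

```text
t 16.65 tip in lock mm [72.54  2.98 60.22] th 0.041 tilt [ 1.460e-02  9.000e-04 -9.999e-01] F [ 0.7 -0.3 -0.1] T [ 0.06  0.1  -0.01] w 0.0561
{'time': 16.65, 'tool_pos': [0.5545, 0.2506, 0.2964], 'ee_rot': [2.6038, 0.0202, 1.8914], 'joint_positions': [0.35, -0.1846, 1.5497, -0.0343, 1.2394, -1.5447], 'wrist_force': [0.6996, -0.0739, 0.2199], 'wrist_torque': [0.0284, 0.1161, 0.0187], 'width': 0.0561}
((318.4999694824219, 142.49998474121094), (22.999996185302734, 124.99998474121094), 0.0)
bar centre mm [-5.6  0.3] angle deg 1.1 len 0.0883
green centre mm [22.3 -0.4] angle deg -0.28 len 0.1807
```

View pics/w12.png

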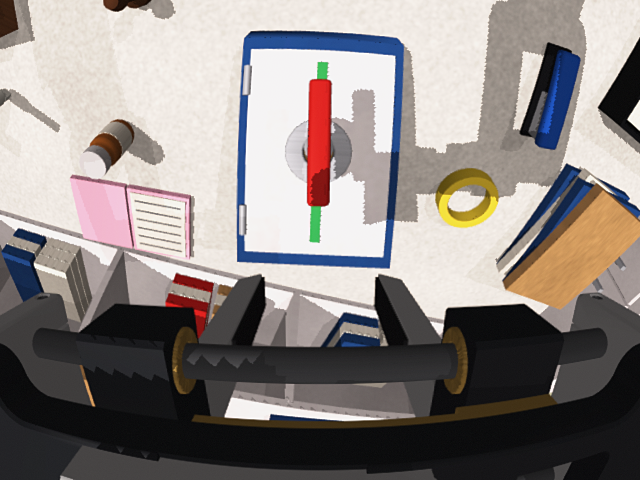

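```bash
python3 - <<'E'
from go import *
a=vision.snapshot("scene")["image"];b=vision.snapshot("side")["image"]
z=[cv2.resize(q[:,:,::-1],(400,400),interpolation=cv2.INTER_CUBIC) for q in (a[210:310,370:470],b[120:220,225:325])]
cv2.imwrite("pics/c12.png",np.hstack(z));cv2.imwrite("pics/s12.png",cv2.resize(a[:,:,::-1],None,fx=1,fy=1))
# key home height from wrist: bar width/ends with fits of z
import ang
L=lockframe(PSI)
im=cv2.imread("pics/w12.png").astype(int)
m=((im[...,2]>1.8*im[...,1])&(im[...,2]>1.8*im[...,0])&(im[...,2]>60)).astype(np.float32);m[:75]=0;m[215:]=0;m[:,:290]=0;m[:,350:]=0
x0,y0,x1,y1=285,60,355,230;S=6
def cost(v):
    P=np.array([[s*.045,y*.008,z] for s in np.linspace(-1,1,9) for y in(-1,1) for z in(-.01,.01)])@rz(v[2]).T+[v[0],v[1],v[3]]
    p=(wproj("w12",P@L.T+M)-[x0,y0]+.5)*S;a=np.zeros(((y1-y0)*S,(x1-x0)*S),np.uint8)
    cv2.fillConvexPoly(a,np.round(cv2.convexHull(p.astype(np.float32))*16).astype(np.int32),1,shift=4)
    a=cv2.resize(a.astype(np.float32),(x1-x0,y1-y0),interpolation=cv2.INTER_AREA)
    return np.abs(a-m[y0:y1,x0:x1]).sum()
for h in(.050,.055,.060,.07):
    v0=np.array([0,0,0,h]);r=minimize(cost,v0,method='Nelder-Mead',options=dict(initial_simplex=[v0,v0+[.004,0,0,0],v0+[0,.004,0,0],v0+[0,0,.05,0],v0+[0,0,0,.006]],maxiter=600));print(r.x.round(4),r.fun.round(1),m.sum())
E
```

```text
[-0.0062  0.0002  0.0177  0.0459] 118.9 2837.0
[-0.0062  0.0002  0.018   0.0456] 119.2 2837.0
[-0.0063  0.0002  0.0183  0.0452] 119.4 2837.0
[-0.0063  0.0002  0.0182  0.0452] 119.3 2837.0
```

View pics/c12.png

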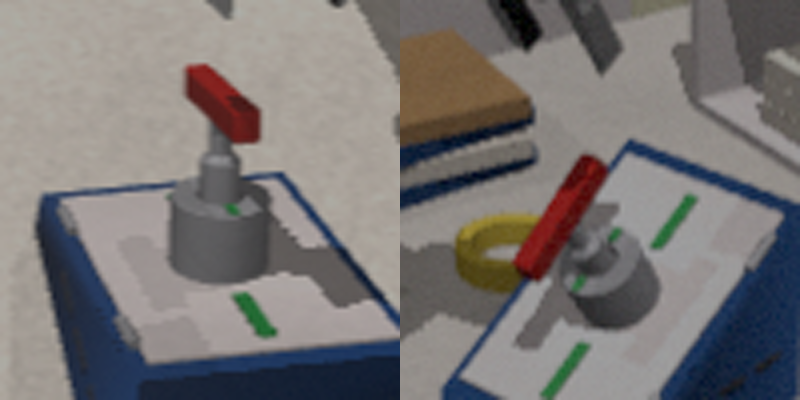

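View pics/s12.png

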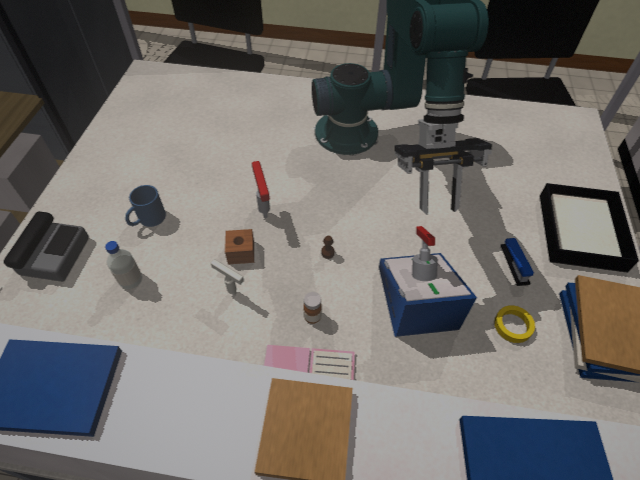

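```bash
python3 -c "
from bench import robot,get_obs
print(get_obs()['wrist_force']);robot.close_job()"
```

```text
[ 0.13479584 -0.31340199 -0.97589445]
the job is handed in; nothing more can be done
```

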